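# Pile two heel blocks on the sprung bedding jig and hold them pressed

## Robot

A 6-joint arm with a two-finger parallel gripper is mounted at the origin on a cart in front of the work surface, level with it; the furniture and walls round the work are solid. World frame = base frame: x ahead of the robot, y to its left, z up, the work surface at z = 0. Lengths are in m, angles in rad, forces in N, time in s.
With the tool pointing down it reaches from about 0.3 to 0.775 m from the base axis. Payload 14.6 kg.
Tool frame: the origin (TCP) lies midway between the tips of the shut fingers; the grasp point (between the pads) lies 19 mm behind it (ctrl.pinch_z is the distance from the TCP to the grasp point, in m); z points along the fingers, y is the line along which they close (so a half turn about z gives the same grasp; the last joint's range is limited). The gripper opens to 94 mm and grips with 3 to 60 N. Pads are 16 mm wide; open, the fingers measure 119 mm over their backs; the gripper's body (75 mm by 177 mm) begins 78 mm behind the grasp point.
Start: joints at [1.269, 0.3, 1.521, -0, 1.321, -0.067], TCP at [0.128, 0.535, 0.205] pointing down, gripper open.
Joint ranges: [-3.03, 3.03], [-0.79, 2.21], [0.23, 2.52], [-1.04, 4.18], [0, 3.07], [-2.55, 2.55]. Speed limits (rad/s): [2.22, 2.22, 2.57, 3.14, 3.14, 3.14].

## Interface

Orientations are given as [roll, pitch, yaw] about the fixed x, y, z axes, in that order (R = Rz(yaw) Ry(pitch) Rx(roll)).
In Python, from station import ctrl gives the robot as it stands.
- The arm moves only by the tool jog_arm, never from a script. Its argument "motion" is a list of rows, each a list of 7 numbers: the shift along the tool's x, y, z in m, then the turn, a rotation vector about the tool's x, y, z in rad, then the opening, from -1 (shut) to 1 (fully open). In form: [[tx, ty, tz, rx, ry, rz, gripper], ...]. A call has 1 to 5 rows; each row shifts and turns the commanded pose from where the row before left it, along the tool's axes as they then stand; what a row does not reach is not made up. A row lasts 1/10 s, in which the tool goes at most 50 mm and 8.59 degrees, less where a joint would pass 70% of its speed; a pose out of reach is approached as far as the arm can. A call is refused whole if a number of a shift passes 0.05 or a number of a turn 0.15, either way. A call with a gripper value outside its range is refused whole. The fingers move at their own pace and stop on an object; "squeeze" is the grip in N (left out, the last holds). Time passes only in rows, so rows that do not move let the fingers close. It gives the time, the measured TCP pose, the force, the opening and the grip force at its end, in the units of the state.
- ctrl.get_obs(): the state, without advancing time (a new reading comes with each control period).
- ctrl.camera(name): name is "scene" or "top"; returns the picture (480x640x3 uint8, red, green, blue); there is no depth.
- ctrl.camera_model(name): a dict with "intrinsics" (3x3 intrinsics, pixels), "k1" (the pictures are not rectified: a ray, as slopes to the right and down, at radius r is drawn at 1 + k1 r^2 times it, then the intrinsics apply), "rvec" (rotation vector, rad) and "tvec" (3), from world to camera coordinates, as OpenCV has them. Camera axes: x right, y down, z forward; pixel columns grow to the right and rows downward; lengths in m; the calibration is good to about 2 mm. A picture is of the moment at which its call begins. camera_model takes no time and is no camera call.
- ctrl.hand_in(): hands the job in; it is judged then, once.
The state is a dict: "time_s": time; "qpos": joint angles; "joint_vel": joint speeds; "tau": joint torques, N m; "ee_pos": TCP position; "eef_rot": TCP orientation; "force": force on the tool from outside, world axes, zero at the start; "moment": the same for the moment, N m; "grip_width": finger opening in m; "grip_force": force on a finger pad.
Only numpy, scipy, OpenCV 4.12 (cv2) and the standard library are available. Lean on these libraries where they do the work, as an engineer would, in place of code of your own. Each camera call takes 0.05 s, during which the arm holds its last target. There are 200 camera calls.

## Task

Lay the two heel blocks, one squarely on top of the other, on the sprung steel table of the bedding jig, either block first, both black rubber face down and with their flat edges towards the jig's two upright pins, letting go of each so that it rests there by itself. Then press down on the top of the pile with the fingers until the table's top is flush with the grey frame round it, without pushing the table right down to its stop, and keep it held there for about three seconds: the program finishes while still holding the pile pressed, with the fingers on the top block only and the small things around left where they are.

Things in the scene. Friction and masses are not known exactly. Their poses are not given: they have to be found in the camera images.
- jig: The bedding jig, fixed to the bench: a grey-painted frame 136 x 128 mm (x, y), its top face 30 mm above the bench, round a sprung steel table. Origin: centre of its underside. Its z points up; its -x side carries the fence, two upright steel pins of 8 mm diameter whose tapered tops are 76 mm above the bench, at x = -43.5 mm, y = +-18 mm from the origin.
- table_top (a point): Centre of the top face of the sprung table (80 x 74 mm, x, y) in the middle of the jig's frame; it moves with the table and has the jig's axes. Unpressed it is 38 mm above the bench, 8 mm proud of the frame; flush with the frame it is 30 mm above the bench. A block belongs centred here, with its axes along the jig's axes; its flat edge then stands about 3.5 mm clear of the pins.
- table_fence_side (a point): Point on the table's top, 30 mm from its centre towards the pins (-x of the jig).
- jig_table (a joint): Travel of the sprung table in m, straight down: 0 up (unpressed), 0.008 flush with the frame, 0.015 at its bottom stop. It springs back when released. Spring: about 5.6 N to start it and 0.7 N more for each mm, so it takes about 10 N to hold it flush (the table and blocks weigh about 2 N of it).
- heel_block_1: One of two alike heel blocks, loose, about 50 g: D-shaped, 72 mm long (x), 65 mm wide (y), 15.5 mm thick, black rubber below and tan leatherboard above. Origin: centre of its underside, z up. The flat (straight) edge is at its -x end, x = -36 mm, and the rounded back at its +x end; the sides bulge a little, 59 mm apart at the flat edge and 65 mm at the origin, where the block is widest and best gripped. It starts lying flat on the bench, rubber face down.
- heel_block_2: The other of two alike heel blocks, loose, about 50 g: D-shaped, 72 mm long (x), 65 mm wide (y), 15.5 mm thick, black rubber below and tan leatherboard above. Origin: centre of its underside, z up. The flat (straight) edge is at its -x end, x = -36 mm, and the rounded back at its +x end; the sides bulge a little, 59 mm apart at the flat edge and 65 mm at the origin, where the block is widest and best gripped. It starts lying flat on the bench, rubber face down.
- heel_1_flat (a point): Point on the underside of heel_block_1, on its middle line 30 mm from its origin towards the flat edge. The block starts to the right of the tall clear bin on the left of the bench, which low moves from the left must clear.
- heel_2_flat (a point): Point on the underside of heel_block_2, on its middle line 30 mm from its origin towards the flat edge. The block starts to the right of the tall clear bin on the left of the bench, which low moves from the left must clear.
- polish_tin: Bystander: flat round shoe-polish tin, 69 mm across, 21 mm high, loose; origin at the centre of its underside. To be left alone.
- wax_puck: Bystander: round puck of wax, 42 mm across, 13 mm high, loose; origin at the centre of its underside. To be left alone.
- spare_disc: Bystander: round sanding disc, 61 mm across, 10 mm high, loose; origin at the centre of its underside. To be left alone.
Mind the look-alikes: they are no part of the job. Leave any turquoise look-alike of the heel_block_2 alone. Leave any turquoise look-alike of the heel_block_1 alone.

How it is judged:
By the outcome, as a careful person would: the job done as asked, in the order asked, and still so for the second after the job is handed in, while the arm keeps its last pose, push and grip.
It also fails if it takes over 72 s, if anything falls off the work surface, if the arm or the gripper's body presses on something with over 40 N, if the wrist force passes 120 N, or if a joint passes its speed limit or range.

## Working session

There is one attempt and no reset: what is moved stays moved. The work goes in short steps, Python scripts to look and compute and a tool call to move; the robot and the scene stay as the last step left them, time stands still between calls to the robot, and variables do not carry over. Pictures are saved under pics/ and viewed, at most 10 in all, crops included, and the job is handed in when it is done.

Besides the shell and the picture viewer there is one more tool, called after ">>>" by a JSON object that holds its "fn" and its "kwargs". jog_arm: Moves the arm, as the interface text tells. Its arguments: {"type":"object","properties":{"motion":{"type":"array"},"squeeze":{"type":"number"}},"required":["motion"]}

```bash
mkdir -p pics; cat > h.py <<'E'
import numpy as np, cv2
from station import ctrl
def cam(n): 
    m=ctrl.camera_model(n); return np.array(m["intrinsics"]),m["k1"],cv2.Rodrigues(np.array(m["rvec"],float))[0],np.array(m["tvec"],float)
def px2w(n,uv,z):
    K,k1,R,t=cam(n); uv=np.atleast_2d(np.array(uv,float))
    p=cv2.undistortPoints(uv.reshape(-1,1,2),K,np.array([k1,0,0,0.])).reshape(-1,2)
    d=np.c_[p,np.ones(len(p))]@R; c=-R.T@t
    return c+d*((z-c[2])/d[:,2])[:,None]
def w2px(n,P):
    K,k1,R,t=cam(n); return cv2.projectPoints(np.atleast_2d(np.array(P,float)),cv2.Rodrigues(R)[0],t,K,np.array([k1,0,0,0.]))[0].reshape(-1,2)
def snap(n,f):
    im=np.array(ctrl.camera(n)); cv2.imwrite("pics/"+f,im[:,:,::-1]); return im
E
python3 - <<'E'
from h import *
for n in("top","scene"):
    snap(n,n+"0.png"); K,k1,R,t=cam(n); print(n,K[0,0],k1,(-R.T@t).round(3))
o=ctrl.get_obs(); print(o)
E
```

```text
top 435.6508771168617 -0.043484980579456746 [0.321 0.055 0.905]
scene 442.69858620109676 0.03721796993473864 [-0.082 -0.221  0.603]
{'time_s': 0.1, 'qpos': array([ 1.26941873e+00,  3.00378023e-01,  1.52149480e+00, -1.16107521e-05,
        1.32068487e+00, -6.65984899e-02]), 'joint_vel': array([ 0.00143434, -0.0020733 , -0.00161482, -0.00086729,  0.00071113,
       -0.00081763]), 'tau': array([ 1.70675761e-03, -5.32648838e+01, -3.53282690e+01,  7.09504914e-02,
        2.34832690e-02, -7.85351858e-05]), 'ee_pos': array([0.12788461, 0.53469798, 0.20497388]), 'eef_rot': array([-3.14062901e+00, -5.30008725e-05,  2.90681640e+00]), 'force': array([ 0.10177873, -0.43618979, -0.0515224 ]), 'moment': array([ 0.00565968, -0.01860863, -0.04624442]), 'grip_force': 0.0, 'grip_width': 0.09372746806565115}
```

View pics/top0.png

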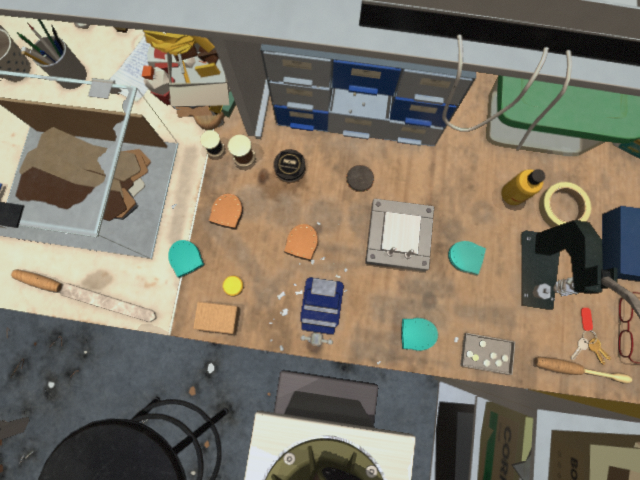

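View pics/scene0.png

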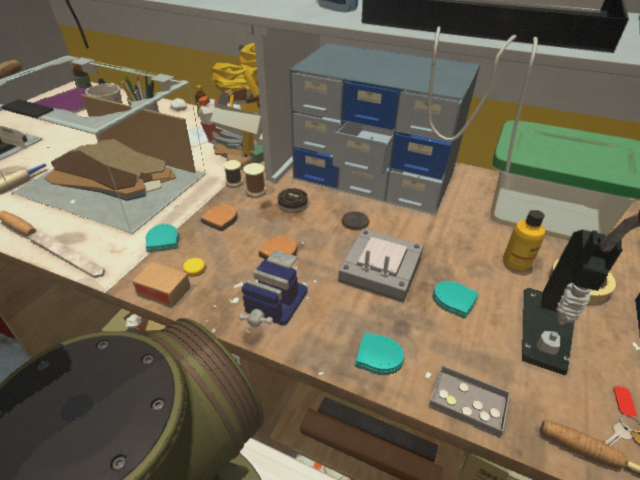

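The top view shows tan blocks at about (226,210) and (302,241), and the jig at (400,235) with its pins at about (391,252) and (413,252). The turquoise look-alikes are at (185,257), (467,257) and (419,334). The vise is at (322,305), the tin at (290,165), the disc at (360,178) and the wax at (232,286).

```bash
python3 - <<'E'
from h import *
print(w2px("top",[[.128,.535,.205],[0,0,0],[.3,0,0]]))
im=cv2.imread("pics/top0.png"); hsv=cv2.cvtColor(im,cv2.COLOR_BGR2HSV)
for c in((226,210),(302,241),(215,318),(330,260),(401,232),(373,240)): print(c,hsv[c[1],c[0]])
crop=cv2.resize(im[150:350,190:450],None,fx=3,fy=3,interpolation=cv2.INTER_CUBIC); cv2.imwrite("pics/crop.png",crop[:600,:800])
E
```

```text
[[ -2.55490891 409.66907298]
 [323.77713346 505.96486084]
 [344.85520099 347.03495486]]
(226, 210) [ 13 149 209]
(302, 241) [ 13 146 213]
(215, 318) [ 15 120 218]
(330, 260) [ 14  94 158]
(401, 232) [ 23  18 221]
(373, 240) [ 18  29 176]
```

View pics/crop.png

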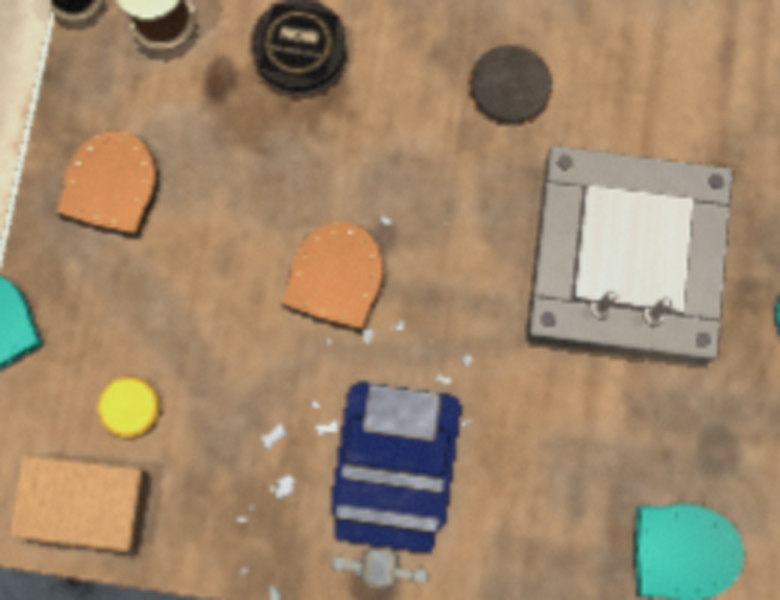

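```bash
cat > blk.py <<'E'
from h import *
def block(im_rgb,z,roi,n="top"):
    """origin, yaw of block's x axis, from tan top face at height z; roi = u0,v0,u1,v1"""
    S=4;u0,v0,u1,v1=roi
    c=cv2.resize(im_rgb[v0:v1,u0:u1],None,fx=S,fy=S,interpolation=cv2.INTER_CUBIC)
    h=cv2.cvtColor(c,cv2.COLOR_RGB2HSV)
    m=cv2.inRange(h,(6,118,150),(18,255,255))
    m=cv2.morphologyEx(m,cv2.MORPH_CLOSE,np.ones((9,9),np.uint8)); m=cv2.morphologyEx(m,cv2.MORPH_OPEN,np.ones((9,9),np.uint8))
    cs=cv2.findContours(m,cv2.RETR_EXTERNAL,cv2.CHAIN_APPROX_NONE)[0]
    k=max(cs,key=cv2.contourArea).reshape(-1,2).astype(float)
    P=px2w(n,(k+.5)/S-.5+[u0,v0],z)[:,:2]
    Q=(P*1e4).astype(np.float32).reshape(-1,1,2); M=cv2.moments(Q); c=np.array([M["m10"],M["m01"]])/M["m00"]/1e4
    # flat edge: side most distant corners; the direction whose extreme band is longest and straightest
    best=max(np.radians(np.arange(0,360,.5)),key=lambda a:(lambda s:(s>s.max()-.0015).sum())((P-c)@[-np.cos(a),-np.sin(a)]))
    X=np.array([np.cos(best),np.sin(best)]);Y=np.array([-X[1],X[0]])
    s=(P-c)@X; b=s<s.min()+.004; e=P[b]; y=(e-c)@Y; e=e[abs(y)<.024]
    vx,vy,x0,y0=cv2.fitLine(e.astype(np.float32),cv2.DIST_HUBER,0,.001,.001).ravel()
    Y=np.array([vx,vy])*np.sign(np.dot([vx,vy],Y)); X=np.array([Y[1],-Y[0]])
    s=(P-c)@X; y=(P-c)@Y; f=np.dot(np.array([x0,y0])-c,X)
    mid=(y.max()+y.min())/2; L=s.max()-f; W=np.ptp(y)
    o=c+X*(f+s.max())/2+Y*mid
    ysym=y[(s<f+.01)]; 
    return o,np.arctan2(X[1],X[0]),dict(L=L,W=W,edgeW=np.ptp(ysym),cy=mid, area=M["m00"]/1e8,cx=f)
E
python3 - <<'E'
from blk import *
im=cv2.imread("pics/top0.png")[:,:,::-1].copy()
for r in((205,185,250,235),(280,215,325,265)): print(block(im,.0155,r))
c=np.array([(551,147),(731,170),(713,362),(530,342)])/3+[190,150]-.33
P=px2w("top",c,.03)[:,:2];print("frame",P.round(4),P.mean(0),np.linalg.norm(np.diff(P[[0,1,2,3,0]],axis=0),axis=1))
X=P[0]+P[1]-P[2]-P[3];print("yaw",np.arctan2(X[1],X[0]), np.arctan2(*(-(P[0]+P[3]-P[1]-P[2])*[-1,1])[:])) 
g=cv2.cvtColor(im,cv2.COLOR_RGB2HSV); S=4
cr=cv2.resize(im[195:270,365:440],None,fx=S,fy=S,interpolation=cv2.INTER_CUBIC)
m=cv2.inRange(cv2.cvtColor(cr,cv2.COLOR_RGB2HSV),(0,0,198),(180,60,255))
m=cv2.morphologyEx(m,cv2.MORPH_OPEN,np.ones((9,9),np.uint8))
k=max(cv2.findContours(m,0,1)[0],key=cv2.contourArea).reshape(-1,2)
T=px2w("top",(k+.5)/S-.5+[365,195],.038)[:,:2]
r=cv2.minAreaRect((T*1e3).astype(np.float32));print("table",r)
E
```

```text
(array([0.54759574, 0.28810261]), np.float64(-0.12435181553687655), {'L': np.float64(0.06955978228884516), 'W': np.float64(0.06353492195082935), 'edgeW': np.float64(0.0587991325326668), 'cy': np.float64(3.4439640359582024e-05), 'area': 0.0037463789071637394, 'cx': np.float64(-0.031941907012024706)})
(array([0.50455243, 0.11873694]), np.float64(-0.16078312652955828), {'L': np.float64(0.06987175947573038), 'W': np.float64(0.06361451820985964), 'edgeW': np.float64(0.05920072331408704), 'cy': np.float64(0.00014752721024197807), 'area': 0.0037794195904801786, 'cx': np.float64(-0.03196578008143511)})
frame [[ 0.6092 -0.0174]
 [ 0.6109 -0.1439]
 [ 0.4745 -0.1439]
 [ 0.4703 -0.0195]] [ 0.54123686 -0.0811851 ] [0.12656168 0.1364164  0.12439677 0.13891729]
yaw 0.0076037796642956035 -3.1186000589436746
table ((544.488525390625, -81.79737854003906), (78.8819808959961, 73.1667709350586), 0.6229857802391052)
```

```bash
cat > jig.py <<'E'
from h import *
im=cv2.imread("pics/top0.png"); S=8
cr=cv2.resize(im[190:280,355:445],None,fx=S,fy=S,interpolation=cv2.INTER_CUBIC)
g=cv2.cvtColor(cr,cv2.COLOR_BGR2GRAY).astype(float); s=cv2.cvtColor(cr,cv2.COLOR_BGR2HSV)[:,:,1].astype(float)
def prof(a,x,y,z,d,chan):   # sample along direction d through (x,y,z)
    P=np.array([[x+d[0]*t,y+d[1]*t,z] for t in a]); uv=w2px("top",P); q=((uv-[355,190]+.5)*S-.5).astype(np.float32)
    return cv2.remap(chan,q[:,0].reshape(1,-1).copy(),q[:,1].reshape(1,-1).copy(),cv2.INTER_LINEAR)[0]
c=np.array([.5425,-.0815]); th=.007
X=np.array([np.cos(th),np.sin(th)]);Y=np.array([-X[1],X[0]])
def edges(half,z,d,perp,offs,chan,sgn):
    r=[]
    for o in offs:
        b=c+perp*o; a=np.linspace(half-.008,half+.008,161); v=cv2.GaussianBlur(prof(a,*b,z,d,chan).reshape(1,-1).astype(np.float32),(0,0),8).ravel()
        r.append(a[np.argmax(sgn*np.gradient(v)[5:-5])+5])
    r=np.array(r); p=np.polyfit(offs,r,1); return np.median(r).round(4),p[0].round(4),r.std().round(4)
f=np.linspace(-.045,.045,13); t=np.linspace(-.03,.03,13)
print("frame sat +x,-x,+y,-y");
for h,d,p in((.068,X,Y),(.068,-X,Y),(.064,Y,X),(.064,-Y,X)): print(edges(h,.03,d,p,f,s,1))
print("frame gray");
for h,d,p in((.068,X,Y),(.068,-X,Y),(.064,Y,X),(.064,-Y,X)): print(edges(h,.03,d,p,f,g,-1))
print("table gray")
for h,d,p in((.04,X,Y),(.04,-X,Y),(.037,Y,X),(.037,-Y,X)): print(edges(h,.038,d,p,t,g,-1))
E
python3 jig.py
```

```text
frame sat +x,-x,+y,-y
(np.float64(0.069), np.float64(-0.0056), np.float64(0.0003))
(np.float64(0.0706), np.float64(0.002), np.float64(0.0004))
(np.float64(0.065), np.float64(0.0061), np.float64(0.0002))
(np.float64(0.0637), np.float64(-0.0056), np.float64(0.0002))
frame gray
(np.float64(0.0682), np.float64(-0.0076), np.float64(0.0005))
(np.float64(0.0658), np.float64(0.0064), np.float64(0.0002))
(np.float64(0.0631), np.float64(0.0031), np.float64(0.0003))
(np.float64(0.0629), np.float64(-0.0015), np.float64(0.0006))
table gray
(np.float64(0.041), np.float64(0.0022), np.float64(0.0004))
(np.float64(0.0376), np.float64(0.0256), np.float64(0.0015))
(np.float64(0.0368), np.float64(0.002), np.float64(0.0003))
(np.float64(0.0361), np.float64(-0.0078), np.float64(0.0004))
```

```bash
python3 - <<'E'
from h import *
# bin right wall: floor edge, rim pixels in top; scene checks
print(px2w("top",[(178,145),(155,258)],0).round(3))
for z in(.15,.18,.2,.22,.25): print(z,px2w("top",[(137,88),(99,235)],z).round(3)[:,:2].tolist())
im=cv2.imread("pics/top0.png"); sc=cv2.imread("pics/scene0.png")
a=cv2.resize(im[60:280,0:260],None,fx=1.5,fy=1.5); b=cv2.resize(sc[60:280,0:260],None,fx=1.5,fy=1.5)
cv2.imwrite("pics/bin.png",np.hstack([a,b]))
E
```

```text
[[0.682 0.428 0.   ]
 [0.423 0.422 0.   ]]
0.15 [[0.728, 0.472], [0.432, 0.471]]
0.18 [[0.712, 0.455], [0.428, 0.454]]
0.2 [[0.701, 0.444], [0.425, 0.443]]
0.22 [[0.69, 0.433], [0.422, 0.432]]
0.25 [[0.674, 0.417], [0.417, 0.416]]
```

View pics/bin.png

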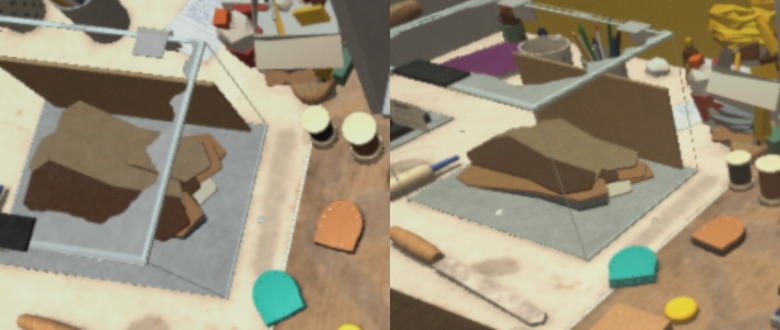

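Bin: the right wall is at y≈0.425, about 0.23 m tall, over x 0.42–0.68. That leaves about 44 mm beside the gripper body when grasping block 1. I'll go round it on the near side, raised.

>>> {"fn": "jog_arm", "kwargs": {"motion": [[0,0,-0.04,0,0,-0.11,1],[0,0,-0.04,0,0,0,1],[-0.02,-0.025,-0.01,0,0,0,1],[-0.025,-0.03,0,0,0,0,1],[-0.025,-0.03,0,0,0,0,1]]}}

```text
time_s: 0.6
ee_pos: [0.1872, 0.4407, 0.2953]
eef_rot: [-3.141, 0.0, 3.018]
force: [1.1, 0.5, -0.7]
grip_width: 0.0937
grip_force: 0.0
```

>>> {"fn": "jog_arm", "kwargs": {"motion": [[-0.025,-0.03,0,0,0,0,1],[-0.025,-0.03,0,0,0,0,1],[-0.025,-0.03,0,0,0,0,1],[-0.025,-0.03,0,0,0,0,1],[0,0,0,0,0,0,1]]}}

```text
time_s: 1.1
ee_pos: [0.2727, 0.3077, 0.2955]
eef_rot: [-3.141, 0.001, 3.013]
force: [-0.4, 0.4, -0.7]
grip_width: 0.0936
grip_force: 0.0
```

```bash
cat >> h.py <<'E'
from scipy.spatial.transform import Rotation as Ro
def go(x,y,z,yaw):
    o=ctrl.get_obs(); R=Ro.from_euler("xyz",o["eef_rot"]); 
    T=Ro.from_euler("xyz",[np.pi,0,yaw]); w=(R.inv()*T).as_rotvec()
    d=np.array([x,y,z])-o["ee_pos"]
    print("t",round(o["time_s"],2),"pos",o["ee_pos"].round(4),"rot",o["eef_rot"].round(4),"F",o["force"].round(1),"w",round(o["grip_width"],4),round(o["grip_force"],1))
    print("turn",w.round(4),"shift(now)",R.inv().apply(d).round(4),"shift(after turn)",T.inv().apply(d).round(4))
E
python3 -c "
from h import *
go(.5476,.2881,.12,np.pi-.1244)"
```

```text
t 1.1 pos [0.2727 0.3077 0.2955] rot [-3.1414e+00  5.0000e-04  3.0131e+00] F [-0.4  0.4 -0.7] w 0.0936 0.0
turn [-0.0002  0.0005 -0.0041] shift(now) [-0.2751  0.0158  0.1756] shift(after turn) [-0.2752  0.0146  0.1755]
```

>>> {"fn": "jog_arm", "kwargs": {"motion": [[-0.034,0.002,0,0,0,-0.004,1],[-0.035,0.002,0.02,0,0,0,1],[-0.035,0.002,0.025,0,0,0,1],[-0.035,0.002,0.025,0,0,0,1],[-0.035,0.002,0.025,0,0,0,1]]}}

```text
time_s: 1.6
ee_pos: [0.4461, 0.2994, 0.1991]
eef_rot: [-3.142, -0.0, 3.021]
force: [0.4, 0.6, -0.1]
grip_width: 0.0941
grip_force: 0.0
```

>>> {"fn": "jog_arm", "kwargs": {"motion": [[-0.035,0.002,0.025,0,0,0,1],[-0.035,0.002,0.025,0,0,0,1],[-0.031,0.001,0.03,0,0,0,1],[0,0,0,0,0,0,1],[0,0,0,0,0,0,1]]}}

```text
time_s: 2.1
ee_pos: [0.5454, 0.2922, 0.1194]
eef_rot: [-3.141, -0.002, 3.021]
force: [-0.7, -0.2, 1.4]
grip_width: 0.0939
grip_force: 0.0
```

```bash
python3 -c "
from h import *
go(.5476,.2881,.004,np.pi-.1244)
snap('scene','s1.png')"
```

```text
t 2.1 pos [0.5454 0.2922 0.1194] rot [-3.1406e+00 -2.0000e-03  3.0206e+00] F [-0.7 -0.2  1.4] w 0.0939 0.0
turn [-0.001  -0.002   0.0034] shift(now) [-0.0029 -0.0037  0.1154] shift(after turn) [-0.0027 -0.0038  0.1154]
```

View pics/s1.png

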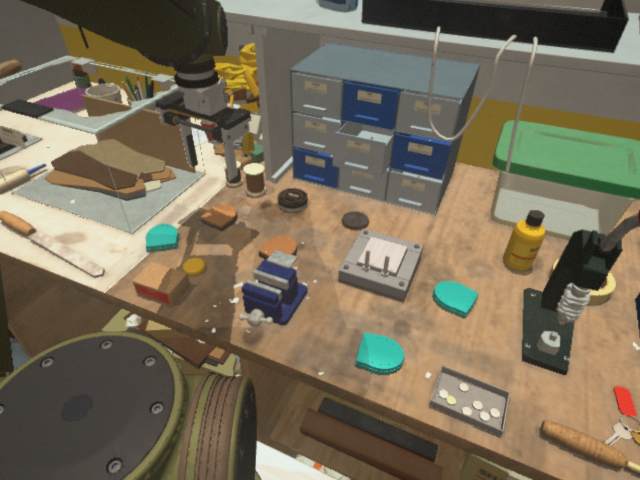

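The scene view shows the gripper hovering over block 1 near (218,215), clear of the bin wall. Now I descend and grip.

>>> {"fn": "jog_arm", "kwargs": {"motion": [[-0.003,-0.004,0.02,0,0,0.003,1],[0,0,0.03,0,0,0,1],[0,0,0.03,0,0,0,1],[0,0,0.02,0,0,0,1],[0,0,0,0,0,0,1]]}}

```text
time_s: 2.65
ee_pos: [0.5469, 0.288, 0.0197]
eef_rot: [-3.141, -0.002, 3.019]
force: [0.7, -0.2, -0.3]
grip_width: 0.0941
grip_force: 0.0
```

>>> {"fn": "jog_arm", "kwargs": {"motion": [[0,0,0,0,0,0,1],[0,0,0,0,0,0,1],[0,0,0,0,0,0,1]]}}

```text
time_s: 2.95
ee_pos: [0.549, 0.2881, 0.0222]
eef_rot: [3.14, 0.002, 3.018]
force: [0.1, 0.1, -0.2]
grip_width: 0.0941
grip_force: 0.0
```

```bash
python3 -c "
from h import *
go(.5476,.2881,.004,np.pi-.1244)"
```

```text
t 2.95 pos [0.549  0.2881 0.0222] rot [3.1403e+00 2.1000e-03 3.0180e+00] F [ 0.1  0.1 -0.2] w 0.0941 0.0
turn [0.0013 0.0021 0.0008] shift(now) [ 0.0014 -0.0002  0.0182] shift(after turn) [ 0.0014 -0.0001  0.0182]
```

>>> {"fn": "jog_arm", "kwargs": {"motion": [[0,0,0.009,0,0,0,1],[0,0,0.008,0,0,0,1],[0,0,0,0,0,0,1],[0,0,0,0,0,0,0],[0,0,0,0,0,0,0]], "squeeze": 15}}

```text
time_s: 3.45
ee_pos: [0.5485, 0.2876, 0.0035]
eef_rot: [3.142, 0.0, 3.018]
force: [0.8, -0.2, -0.4]
grip_width: 0.0813
grip_force: 0.0
```

>>> {"fn": "jog_arm", "kwargs": {"motion": [[0,0,0,0,0,0,0],[0,0,0,0,0,0,-0.5],[0,0,0,0,0,0,-0.5],[0,0,0,0,0,0,-0.5],[0,0,0,0,0,0,-0.5]]}}

```text
time_s: 3.95
ee_pos: [0.5485, 0.2877, 0.0036]
eef_rot: [3.141, 0.0, 3.018]
force: [-0.6, 0.9, 1.2]
grip_width: 0.0632
grip_force: 14.9
```

```bash
python3 -c "
from h import *
for i in range(6): ctrl.camera('top'); o=ctrl.get_obs(); print(o['ee_pos'].round(4),o['eef_rot'].round(4),o['force'].round(1),o['grip_width'],o['grip_force'])"
```

```text
[0.5485 0.2877 0.0036] [3.1414e+00 3.0000e-04 3.0178e+00] [-0.4 -0.9  1.2] 0.0635108863146679 14.925855152469012
[0.5485 0.2877 0.0036] [3.1414e+00 3.0000e-04 3.0178e+00] [-0.1 -0.2  1. ] 0.06390621254384665 14.929543731632293
[0.5485 0.2877 0.0036] [3.1414e+00 2.0000e-04 3.0178e+00] [0.1 1.1 1.9] 0.0631449248388505 14.933578459604178
[0.5485 0.2877 0.0036] [3.1415e+00 3.0000e-04 3.0178e+00] [-0.1 -0.6  1.6] 0.06350142599609682 14.937804428118397
[0.5485 0.2877 0.0036] [3.1414e+00 3.0000e-04 3.0178e+00] [0.  0.3 1.4] 0.06378892085637836 14.942006918790867
[0.5485 0.2877 0.0036] [3.1415e+00 2.0000e-04 3.0178e+00] [0.6 0.4 2.4] 0.06349622906753422 14.946589669561945
```

>>> {"fn": "jog_arm", "kwargs": {"motion": [[0,0,-0.01,0,0,0,-0.5],[0,0,-0.03,0,0,0,-0.5],[0,0,-0.04,0,0,0,-0.5],[0,0,-0.04,0,0,0,-0.5],[0,0,-0.03,0,0,-0.068,-0.5]]}}

```text
time_s: 4.75
ee_pos: [0.5486, 0.2877, 0.1567]
eef_rot: [3.141, 0.002, 3.086]
force: [-0.1, 0.6, -0.0]
grip_width: 0.0634
grip_force: 14.9
```

>>> {"fn": "jog_arm", "kwargs": {"motion": [[0,0,0,0,0,-0.068,-0.5],[0,-0.02,0,0,0,0,-0.5],[0,-0.04,0,0,0,0,-0.5],[0,-0.04,0,0,0,0,-0.5],[0,-0.04,0,0,0,0,-0.5]]}}

```text
time_s: 5.25
ee_pos: [0.5497, 0.1462, 0.1539]
eef_rot: [-3.141, 0.0, -3.129]
force: [0.8, -0.3, -0.2]
grip_width: 0.064
grip_force: 14.9
```

>>> {"fn": "jog_arm", "kwargs": {"motion": [[0,-0.04,0,0,0,0,-0.5],[0,-0.04,0,0,0,0,-0.5],[0,-0.04,0,0,0,0,-0.5],[0,-0.04,0,0,0,0,-0.5],[0,-0.04,0,0,0,0,-0.5]]}}

```text
time_s: 5.75
ee_pos: [0.5522, -0.054, 0.1541]
eef_rot: [-3.141, 0.0, -3.129]
force: [0.4, 1.0, -0.6]
grip_width: 0.0635
grip_force: 14.9
```

>>> {"fn": "jog_arm", "kwargs": {"motion": [[0,-0.02,0,0,0,0,-0.5],[0,0,0,0,0,0,-0.5],[0,0,0,0,0,0,-0.5],[0,0,0,0,0,0,-0.5]]}}

```text
time_s: 6.15
ee_pos: [0.5528, -0.0713, 0.1536]
eef_rot: [3.141, -0.0, -3.128]
force: [0.2, -0.1, -0.9]
grip_width: 0.0636
grip_force: 14.9
```

```bash
python3 -c "
from h import *
go(.5449,-.0813,.0426,np.pi+.0125)"
```

```text
t 6.15 pos [ 0.5528 -0.0713  0.1536] rot [ 3.1415e+00 -1.0000e-04 -3.1283e+00] F [ 0.2 -0.1 -0.9] w 0.0636 14.9
turn [ 0.0001 -0.0001  0.0008] shift(now) [ 0.008  -0.0099  0.111 ] shift(after turn) [ 0.008  -0.0099  0.111 ]
```

>>> {"fn": "jog_arm", "kwargs": {"motion": [[0.004,-0.005,0.03,0,0,0,-0.5],[0.004,-0.005,0.03,0,0,0,-0.5],[0,0,0.02,0,0,0,-0.5],[0,0,0,0,0,0,-0.5],[0,0,0,0,0,0,-0.5]]}}

```text
time_s: 6.65
ee_pos: [0.5453, -0.0817, 0.0742]
eef_rot: [-3.142, 0.0, -3.128]
force: [-0.2, -0.1, -0.0]
grip_width: 0.0633
grip_force: 14.9
```

```bash
python3 -c "
from h import *
go(.5449,-.0813,.0426,np.pi+.0125)
im=snap('scene','s2.png'); cv2.imwrite('pics/s2c.png',cv2.resize(im[170:320,300:460,::-1],None,fx=4,fy=4,interpolation=cv2.INTER_CUBIC))"
```

```text
t 6.65 pos [ 0.5453 -0.0817  0.0742] rot [-3.1415e+00  3.0000e-04 -3.1283e+00] F [-0.2 -0.1 -0. ] w 0.0633 14.9
turn [-0.      0.0003  0.0008] shift(now) [0.0004 0.0004 0.0316] shift(after turn) [0.0004 0.0004 0.0316]
```

View pics/s2c.png

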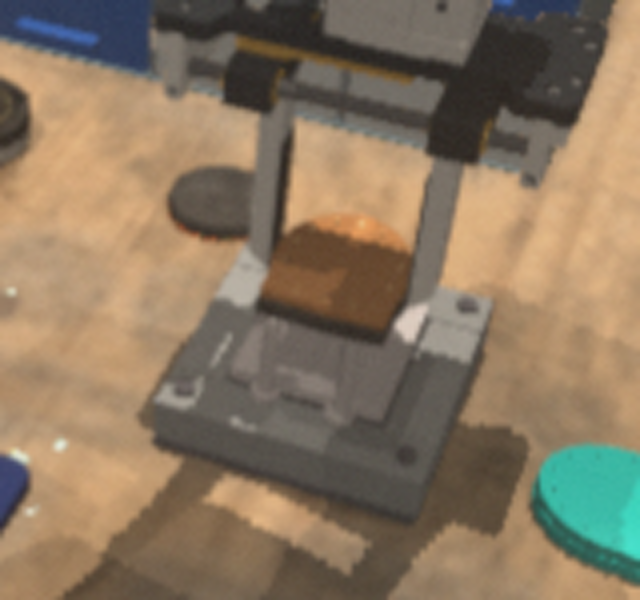

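The block is held level above the table, with its flat edge facing the pins (crop around (330,310)). Lowering.

>>> {"fn": "jog_arm", "kwargs": {"motion": [[0,0,0.015,0,0,0,-0.5],[0,0,0.01,0,0,0,-0.5],[0,0,0.005,0,0,0,-0.5],[0,0,0,0,0,0,-0.5],[0,0,0.001,0,0,0,-0.5]]}}

```text
time_s: 7.2
ee_pos: [0.5453, -0.0825, 0.043]
eef_rot: [-3.141, 0.001, -3.129]
force: [-0.0, 0.5, -1.0]
grip_width: 0.0634
grip_force: 14.9
```

>>> {"fn": "jog_arm", "kwargs": {"motion": [[0,0,0.0005,0,0,0,-0.5],[0,0,0,0,0,0,-0.5],[0,0,0,0,0,0,-0.5]]}}

```text
time_s: 7.5
ee_pos: [0.545, -0.0825, 0.0422]
eef_rot: [-3.141, 0.0, -3.129]
force: [-0.5, 1.3, -0.7]
grip_width: 0.0634
grip_force: 14.9
```

>>> {"fn": "jog_arm", "kwargs": {"motion": [[0,0.001,0,0,0,0,-0.5],[0,0,0.0005,0,0,0,-0.5],[0,0,0,0,0,0,-0.5],[0,0,0,0,0,0,0.6],[0,0,0,0,0,0,0.8]]}}

```text
time_s: 8.0
ee_pos: [0.5449, -0.0815, 0.0414]
eef_rot: [-3.142, -0.0, -3.129]
force: [0.9, 0.3, 0.5]
grip_width: 0.0759
grip_force: 0.0
```

>>> {"fn": "jog_arm", "kwargs": {"motion": [[0,0,0,0,0,0,0.8],[0,0,0,0,0,0,0.8],[0,0,-0.02,0,0,0,0.8],[0,0,-0.04,0,0,0,0.8],[0,0,-0.04,0,0,0,1]]}}

```text
time_s: 8.5
ee_pos: [0.5445, -0.0814, 0.1423]
eef_rot: [3.141, -0.001, -3.129]
force: [-0.4, 0.7, 1.1]
grip_width: 0.0898
grip_force: 0.0
```

>>> {"fn": "jog_arm", "kwargs": {"motion": [[0,0,-0.02,0,0,0,1],[0,0.04,0,0,0,0.058,1],[0,0.04,0,0,0,0.058,1],[0,0.04,0,0,0,0.058,1],[0,0.04,0,0,0,0,1]]}}

```text
time_s: 9.0
ee_pos: [0.5567, 0.0793, 0.1617]
eef_rot: [3.142, 0.0, 2.977]
force: [0.4, -0.6, 0.2]
grip_width: 0.0942
grip_force: 0.0
```

```bash
python3 - <<'E'
from blk import *
go(.5046,.1187,.12,np.pi-.1608)
im=snap('top','t3.png')
c=cv2.resize(im[120:330,270:470,::-1],None,fx=3.8,fy=2.85) 
cv2.imwrite('pics/t3c.png',cv2.resize(im[150:330,280:470,::-1],None,fx=3,fy=3))
E
```

```text
t 9.0 pos [0.5567 0.0793 0.1617] rot [3.1415e+00 3.0000e-04 2.9775e+00] F [ 0.4 -0.6  0.2] w 0.0942 0.0
turn [ 0.0001  0.0003 -0.0033] shift(now) [0.0578 0.0304 0.0417] shift(after turn) [0.0577 0.0306 0.0417]
```

View pics/t3c.png

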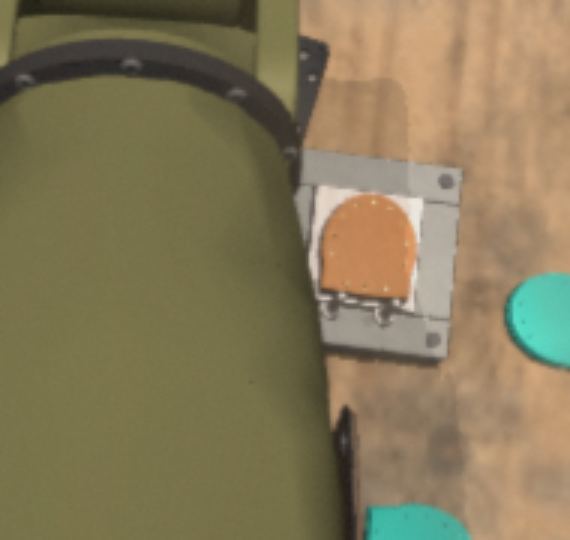

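The first block rests on the table with its flat edge (crop about (365,295)) just clear of the pins. I'll measure it.

```bash
python3 - <<'E'
from blk import *
im=cv2.imread("pics/t3.png")[:,:,::-1].copy()
print(block(im,.0535,(383,208,425,256)))
E
```

```text
(array([ 0.54307221, -0.08179405]), np.float64(0.0035353463071900724), {'L': np.float64(0.06800013296467368), 'W': np.float64(0.062169789831160394), 'edgeW': np.float64(0.05760009381557314), 'cy': np.float64(-8.95791666961094e-05), 'area': 0.003548754753356874, 'cx': np.float64(-0.03100096350130648)})
```

>>> {"fn": "jog_arm", "kwargs": {"motion": [[0.03,0.015,0,0,0,-0.003,1],[0.028,0.0155,0,0,0,0,1],[0,0,0.03,0,0,0,1],[0,0,0.03,0,0,0,1],[0,0,0,0,0,0,1]]}}

```text
time_s: 9.55
ee_pos: [0.5026, 0.1169, 0.0985]
eef_rot: [-3.14, -0.005, 2.983]
force: [-0.4, 0.1, 0.5]
grip_width: 0.0938
grip_force: 0.0
```

>>> {"fn": "jog_arm", "kwargs": {"motion": [[0,0,0,0,0,0,1],[0,0,0,0,0,0,1],[0,0,0,0,0,0,1]]}}

```text
time_s: 9.85
ee_pos: [0.5052, 0.1171, 0.1028]
eef_rot: [3.141, 0.002, 2.983]
force: [-0.4, 0.6, 0.3]
grip_width: 0.0938
grip_force: 0.0
```

```bash
python3 -c "
from h import *
go(.5046,.1187,.0038,np.pi-.1608)"
```

```text
t 9.85 pos [0.5052 0.1171 0.1028] rot [3.1410e+00 1.9000e-03 2.9825e+00] F [-0.4  0.6  0.3] w 0.0938 0.0
turn [0.0006 0.0019 0.0017] shift(now) [0.001  0.0014 0.099 ] shift(after turn) [0.0008 0.0015 0.099 ]
```

>>> {"fn": "jog_arm", "kwargs": {"motion": [[0.001,0.0015,0.03,0,0,0,1],[0,0,0.03,0,0,0,1],[0,0,0.02,0,0,0,1],[0,0,0.01,0,0,0,1],[0,0,0,0,0,0,1]]}}

```text
time_s: 10.35
ee_pos: [0.5036, 0.1187, 0.0111]
eef_rot: [-3.141, -0.001, 2.983]
force: [0.4, 0.7, 1.0]
grip_width: 0.0939
grip_force: 0.0
```

>>> {"fn": "jog_arm", "kwargs": {"motion": [[0,0,0.004,0,0,0,1],[0,0,0.004,0,0,0,1],[0,0,0,0,0,0,1],[0,0,0,0,0,0,1]]}}

```text
time_s: 10.75
ee_pos: [0.5039, 0.1188, 0.0038]
eef_rot: [3.141, 0.001, 2.983]
force: [0.7, 1.5, 1.4]
grip_width: 0.0942
grip_force: 0.0
```

```bash
python3 -c "
from h import *
go(.5046,.1187,.0038,np.pi-.1608)"
```

```text
t 10.75 pos [0.5039 0.1188 0.0038] rot [3.1414e+00 5.0000e-04 2.9828e+00] F [0.7 1.5 1.4] w 0.0942 0.0
turn [0.0002 0.0005 0.002 ] shift(now) [-0.0007  0.      0.    ] shift(after turn) [-0.0007  0.      0.    ]
```

>>> {"fn": "jog_arm", "kwargs": {"motion": [[0,0,0,0,0,0,0],[0,0,0,0,0,0,0],[0,0,0,0,0,0,0],[0,0,0,0,0,0,-0.5],[0,0,0,0,0,0,-0.5]], "squeeze": 15}}

```text
time_s: 11.25
ee_pos: [0.5037, 0.1188, 0.0035]
eef_rot: [3.142, 0.0, 2.983]
force: [-0.5, 0.5, 0.6]
grip_width: 0.0635
grip_force: 14.9
```

>>> {"fn": "jog_arm", "kwargs": {"motion": [[0,0,0,0,0,0,-0.5],[0,0,0,0,0,0,-0.5],[0,0,0,0,0,0,-0.5]]}}

```text
time_s: 11.55
ee_pos: [0.5037, 0.1188, 0.0035]
eef_rot: [3.142, 0.0, 2.983]
force: [-0.0, -0.1, 0.4]
grip_width: 0.0637
grip_force: 14.9
```

```bash
python3 -c "
from h import *
go(.543,-.0815,.0591,np.pi+.01)"
```

```text
t 11.55 pos [0.5037 0.1188 0.0035] rot [3.1416e+00 1.0000e-04 2.9828e+00] F [-0.  -0.1  0.4] w 0.0637 14.9
turn [ 0.000e+00  1.000e-04 -1.688e-01] shift(now) [-0.0705 -0.1916 -0.0556] shift(after turn) [-0.0373 -0.2007 -0.0556]
```

>>> {"fn": "jog_arm", "kwargs": {"motion": [[0,0,-0.01,0,0,0,-0.5],[0,0,-0.03,0,0,0,-0.5],[0,0,-0.04,0,0,0,-0.5],[0,0,-0.04,0,0,-0.084,-0.5],[0,0,-0.02,0,0,-0.085,-0.5]]}}

```text
time_s: 12.05
ee_pos: [0.5045, 0.1189, 0.1476]
eef_rot: [3.141, 0.004, -3.128]
force: [-0.0, 0.3, -0.3]
grip_width: 0.0631
grip_force: 14.9
```

>>> {"fn": "jog_arm", "kwargs": {"motion": [[-0.006,-0.03,0,0,0,0,-0.5],[-0.008,-0.04,0,0,0,0,-0.5],[-0.008,-0.04,0,0,0,0,-0.5],[-0.008,-0.04,0,0,0,0,-0.5],[-0.007,-0.04,0,0,0,0,-0.5]]}}

```text
time_s: 12.55
ee_pos: [0.5427, -0.0725, 0.1443]
eef_rot: [-3.141, 0.001, -3.131]
force: [0.6, 0.7, -0.5]
grip_width: 0.0637
grip_force: 14.9
```

>>> {"fn": "jog_arm", "kwargs": {"motion": [[0,-0.0105,0,0,0,0,-0.5],[0,0,0,0,0,0,-0.5],[0,0,0.03,0,0,0,-0.5],[0,0,0.02,0,0,0,-0.5],[0,0,0,0,0,0,-0.5]]}}

```text
time_s: 13.05
ee_pos: [0.5413, -0.0796, 0.0915]
eef_rot: [3.14, -0.004, -3.13]
force: [-0.7, -0.1, -0.3]
grip_width: 0.0636
grip_force: 14.9
```

>>> {"fn": "jog_arm", "kwargs": {"motion": [[0,0,0,0,0,0,-0.5],[0,0,0,0,0,0,-0.5]]}}

```text
time_s: 13.25
ee_pos: [0.5434, -0.0808, 0.0949]
eef_rot: [-3.141, 0.002, -3.131]
force: [-0.3, 0.7, 0.2]
grip_width: 0.0637
grip_force: 14.9
```

```bash
python3 -c "
from h import *
go(.543,-.0815,.0591,np.pi+.01)"
```

```text
t 13.25 pos [ 0.5434 -0.0808  0.0949] rot [-3.1412e+00  1.9000e-03 -3.1306e+00] F [-0.3  0.7  0.2] w 0.0637 14.9
turn [-0.0004  0.0019  0.001 ] shift(now) [ 0.0005 -0.0007  0.0358] shift(after turn) [ 0.0004 -0.0007  0.0358]
```

>>> {"fn": "jog_arm", "kwargs": {"motion": [[0.0005,-0.0005,0.015,0,0,0,-0.5],[0,0,0.012,0,0,0,-0.5],[0,0,0.005,0,0,0,-0.5],[0,0,0.002,0,0,0,-0.5],[0,0,0,0,0,0,-0.5]]}}

```text
time_s: 13.75
ee_pos: [0.5424, -0.0818, 0.0596]
eef_rot: [-3.142, 0.0, -3.131]
force: [-0.2, -0.1, -0.4]
grip_width: 0.0635
grip_force: 14.9
```

>>> {"fn": "jog_arm", "kwargs": {"motion": [[0,0,0,0,0,0,-0.5],[0,0,0,0,0,0,-0.5]]}}

```text
time_s: 13.95
ee_pos: [0.5425, -0.0819, 0.0599]
eef_rot: [-3.141, 0.001, -3.131]
force: [-0.5, 0.2, -0.6]
grip_width: 0.0634
grip_force: 14.9
```

>>> {"fn": "jog_arm", "kwargs": {"motion": [[-0.0005,0.0005,0.001,0,0,0,-0.5],[0,0,0.001,0,0,0,-0.5],[0,0,0.0005,0,0,0,-0.5],[0,0,0,0,0,0,-0.5],[0,0,0,0,0,0,-0.5]]}}

```text
time_s: 14.45
ee_pos: [0.5427, -0.0813, 0.0569]
eef_rot: [3.142, -0.0, -3.131]
force: [-1.3, -0.1, -0.4]
grip_width: 0.0633
grip_force: 14.9
```

>>> {"fn": "jog_arm", "kwargs": {"motion": [[0,0,0.0005,0,0,0,-0.5],[0,0,0,0,0,0,0.4],[0,0,0,0,0,0,0.7],[0,0,0,0,0,0,0.7],[0,0,0,0,0,0,0.7]]}}

```text
time_s: 14.95
ee_pos: [0.5427, -0.0813, 0.0564]
eef_rot: [-3.142, -0.0, -3.131]
force: [-0.5, 0.5, -0.1]
grip_width: 0.0796
grip_force: 0.0
```

>>> {"fn": "jog_arm", "kwargs": {"motion": [[0,0,-0.02,0,0,0,0.7],[0,0,-0.04,0,0,0,0.7],[0,0,-0.04,0,0,0,0.7],[0,0.03,0,0,0,0,-1],[0,0.04,0,0,0,0,-1]], "squeeze": 5}}

```text
time_s: 15.45
ee_pos: [0.5425, -0.0116, 0.1577]
eef_rot: [-3.141, 0.002, -3.134]
force: [-0.5, 0.7, -0.7]
grip_width: 0.0673
grip_force: 0.0
```

>>> {"fn": "jog_arm", "kwargs": {"motion": [[0,0.04,0,0,0,0,-1],[0,0.04,0,0,0,0,-1],[0,0,0,0,0,0,-1],[0,0,0,0,0,0,-1]]}}

```text
time_s: 15.85
ee_pos: [0.5411, 0.0691, 0.1564]
eef_rot: [-3.141, -0.0, -3.13]
force: [-0.8, -0.4, -0.7]
grip_width: 0.0354
grip_force: 0.0
```

```bash
python3 - <<'E'
from blk import *
go(.5435,-.0815,.08,np.pi+.01)
im=snap('top','t4.png')
print(block(im,.069,(383,203,425,256)))
s=snap('scene','s4.png')
a=cv2.resize(im[185:285,360:450,::-1],(405,450)); b=cv2.resize(s[215:305,330:430,::-1],(395,450),interpolation=cv2.INTER_CUBIC)
cv2.imwrite('pics/c4.png',np.hstack([a,b]))
E
```

```text
t 15.85 pos [0.5411 0.0691 0.1564] rot [-3.1414e+00 -1.0000e-04 -3.1298e+00] F [-0.8 -0.4 -0.7] w 0.0354 0.0
turn [-0.0002 -0.0001  0.0018] shift(now) [-0.0006 -0.1506  0.0764] shift(after turn) [-0.0009 -0.1506  0.0764]
(array([ 0.54277835, -0.08177527]), np.float64(-0.0011922875969205265), {'L': np.float64(0.06837384900333951), 'W': np.float64(0.06182711876335974), 'edgeW': np.float64(0.057776573467318314), 'cy': np.float64(-6.47632192018379e-05), 'area': 0.003569687136980146, 'cx': np.float64(-0.03108930218782759)})
```

View pics/c4.png

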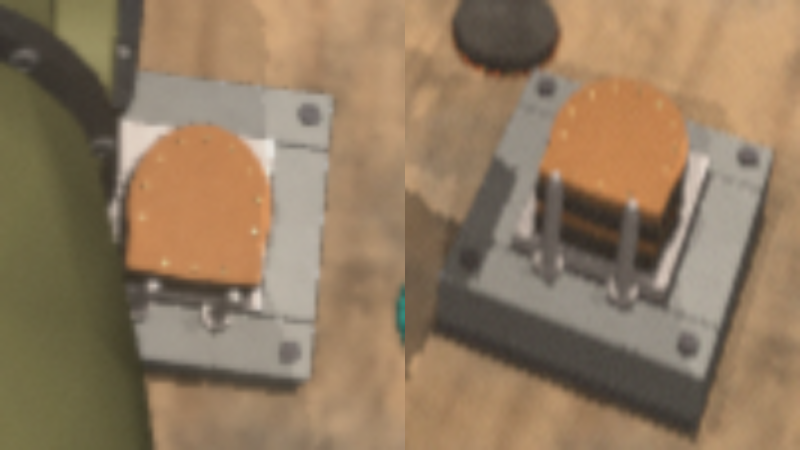

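The pile is squarely stacked. The top block at (0.5428, -0.0818) is within 0.5 mm of the lower one, and the flat edges are clear of both pins. Next I press with shut fingers.

>>> {"fn": "jog_arm", "kwargs": {"motion": [[0,-0.03,0,0,0,0,-1],[0,-0.04,0,0,0,0,-1],[0,-0.04,0,0,0,0,-1],[0,-0.04,0,0,0,0,-1],[-0.001,0,0,0,0,0,-1]]}}

```text
time_s: 16.45
ee_pos: [0.5433, -0.0864, 0.1564]
eef_rot: [-3.141, -0.0, -3.137]
force: [1.1, 1.1, -0.6]
grip_width: 0.0004
grip_force: 0.0
```

>>> {"fn": "jog_arm", "kwargs": {"motion": [[0,0,0.03,0,0,0,-1],[0,0,0.03,0,0,0,-1],[0,0,0.012,0,0,0,-1],[0,0,0,0,0,0,-1],[0,0,0,0,0,0,-1]]}}

```text
time_s: 16.95
ee_pos: [0.5443, -0.0815, 0.0856]
eef_rot: [-3.141, 0.001, -3.132]
force: [0.2, -0.4, 0.7]
grip_width: 0.0004
grip_force: 0.0
```

>>> {"fn": "jog_arm", "kwargs": {"motion": [[0,0,0,0,0,0,-1],[0,0,0,0,0,0,-1],[0,0,0,0,0,0,-1]]}}

```text
time_s: 17.25
ee_pos: [0.5441, -0.0813, 0.0852]
eef_rot: [-3.141, 0.001, -3.131]
force: [-0.0, 0.0, -0.4]
grip_width: 0.0003
grip_force: 0.0
```

```bash
python3 -c "
from h import *
go(.5435,-.0815,.069,np.pi+.01)"
```

```text
t 17.25 pos [ 0.5441 -0.0813  0.0852] rot [-3.1413e+00  1.1000e-03 -3.1313e+00] F [-0.   0.  -0.4] w 0.0003 0.0
turn [-0.0003  0.0011  0.0003] shift(now) [ 0.0006 -0.0002  0.0162] shift(after turn) [ 0.0006 -0.0002  0.0162]
```

>>> {"fn": "jog_arm", "kwargs": {"motion": [[0.0005,0,0.008,0,0,0,-1],[0,0,0.005,0,0,0,-1],[0,0,0,0,0,0,-1],[0,0,0,0,0,0,-1]]}}

```text
time_s: 17.65
ee_pos: [0.5431, -0.0813, 0.0712]
eef_rot: [3.141, -0.001, -3.131]
force: [0.3, 0.3, -0.7]
grip_width: 0.0007
grip_force: 0.0
```

>>> {"fn": "jog_arm", "kwargs": {"motion": [[0,0,0.001,0,0,0,-1],[0,0,0,0,0,0,-1],[0,0,0,0,0,0,-1]]}}

```text
time_s: 17.95
ee_pos: [0.5433, -0.0813, 0.0705]
eef_rot: [-3.142, 0.0, -3.131]
force: [0.0, -0.4, -0.4]
grip_width: 0.0003
grip_force: 0.0
```

>>> {"fn": "jog_arm", "kwargs": {"motion": [[0,0,0.001,0,0,0,-1],[0,0,0,0,0,0,-1],[0,0,0,0,0,0,-1]]}}

```text
time_s: 18.25
ee_pos: [0.5432, -0.0813, 0.0695]
eef_rot: [-3.142, -0.0, -3.131]
force: [-0.7, -0.2, -0.4]
grip_width: 0.0005
grip_force: 0.0
```

>>> {"fn": "jog_arm", "kwargs": {"motion": [[0,0,0.001,0,0,0,-1],[0,0,0,0,0,0,-1],[0,0,0,0,0,0,-1]]}}

```text
time_s: 18.55
ee_pos: [0.5434, -0.0814, 0.0687]
eef_rot: [-3.141, 0.0, -3.131]
force: [-1.5, -0.2, 3.9]
grip_width: 0.0003
grip_force: 1.8
```

>>> {"fn": "jog_arm", "kwargs": {"motion": [[0,0,0.001,0,0,0,-1],[0,0,0,0,0,0,-1],[0,0,0,0,0,0,-1]]}}

```text
time_s: 18.85
ee_pos: [0.5433, -0.0814, 0.0676]
eef_rot: [-3.142, 0.0, -3.131]
force: [-0.5, -0.5, 5.0]
grip_width: 0.0004
grip_force: 2.2
```

>>> {"fn": "jog_arm", "kwargs": {"motion": [[0,0,0.001,0,0,0,-1],[0,0,0.001,0,0,0,-1],[0,0,0.001,0,0,0,-1],[0,0,0,0,0,0,-1],[0,0,0,0,0,0,-1]]}}

```text
time_s: 19.35
ee_pos: [0.5434, -0.0814, 0.0646]
eef_rot: [-3.142, 0.0, -3.131]
force: [-1.9, 0.4, 6.8]
grip_width: 0.0006
grip_force: 3.3
```

>>> {"fn": "jog_arm", "kwargs": {"motion": [[0,0,0.001,0,0,0,-1],[0,0,0.001,0,0,0,-1],[0,0,0.001,0,0,0,-1],[0,0,0,0,0,0,-1],[0,0,0,0,0,0,-1]]}}

```text
time_s: 19.85
ee_pos: [0.5434, -0.0814, 0.0618]
eef_rot: [-3.141, 0.0, -3.131]
force: [-2.6, 0.8, 9.1]
grip_width: 0.0005
grip_force: 4.2
```

```bash
python3 -c "
from h import *
f=[]
for i in range(8): ctrl.camera('top'); f.append(ctrl.get_obs()['force'])
print(np.mean(f,0)); go(.5433,-.0815,.061,np.pi+.01)"
```

```text
[-2.16173656  0.27042913  8.61389952]
t 20.25 pos [ 0.5434 -0.0814  0.0618] rot [-3.1415e+00  5.0000e-04 -3.1314e+00] F [-2.6  0.   8.3] w 0.0002 4.2
turn [-0.0001  0.0005  0.0002] shift(now) [ 0.0001 -0.0001  0.0008] shift(after turn) [ 0.0001 -0.0001  0.0008]
```

>>> {"fn": "jog_arm", "kwargs": {"motion": [[0,0,0.0007,0,0,0,-1],[0,0,0,0,0,0,-1],[0,0,0,0,0,0,-1],[0,0,0,0,0,0,-1]]}}

```text
time_s: 20.65
ee_pos: [0.5434, -0.0813, 0.0611]
eef_rot: [-3.141, 0.0, -3.131]
force: [-3.3, 0.8, 8.4]
grip_width: 0.0004
grip_force: 4.5
```

```bash
python3 -c "
from h import *
f=[]
for i in range(8): im=ctrl.camera('scene'); f.append(ctrl.get_obs()['force'])
print(np.mean(f,0)); go(.5433,-.0815,.061,np.pi+.01)
s=np.array(im); cv2.imwrite('pics/c5.png',cv2.resize(s[205:305,325:435,::-1],None,fx=6,fy=6,interpolation=cv2.INTER_CUBIC))"
```

```text
[-2.21108175  0.46670028  8.6781254 ]
t 21.05 pos [ 0.5434 -0.0813  0.0612] rot [-3.1415e+00  5.0000e-04 -3.1313e+00] F [-2.1  0.8  8.7] w 0.0006 4.5
turn [-0.0001  0.0005  0.0003] shift(now) [ 0.0001 -0.0002  0.0002] shift(after turn) [ 0.0001 -0.0002  0.0002]
```

View pics/c5.png

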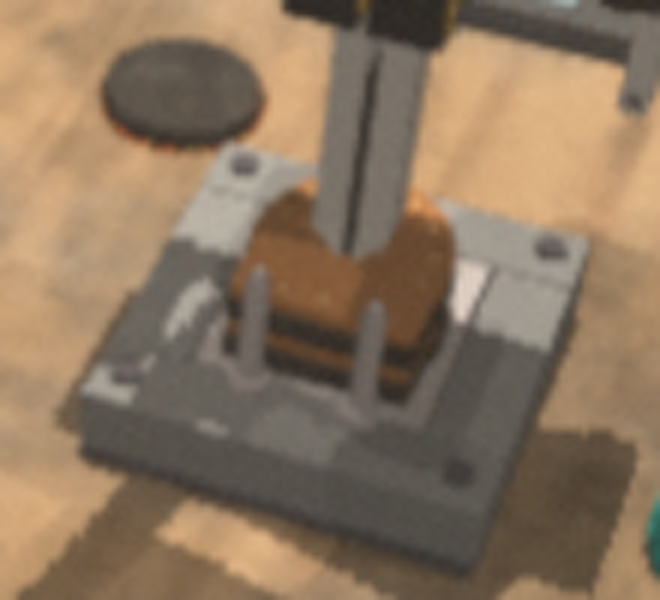

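The table's front side face has gone, so it looks flush with the frame. The fingers are on the top block only. I'll hold here for over 3 s.

>>> {"fn": "jog_arm", "kwargs": {"motion": [[0,0,0.0001,0,0,0,-1],[0,0,0,0,0,0,-1],[0,0,0,0,0,0,-1],[0,0,0,0,0,0,-1],[0,0,0,0,0,0,-1]]}}

```text
time_s: 21.55
ee_pos: [0.5434, -0.0814, 0.061]
eef_rot: [-3.141, 0.0, -3.131]
force: [-2.6, 0.4, 9.6]
grip_width: 0.0006
grip_force: 4.5
```

>>> {"fn": "jog_arm", "kwargs": {"motion": [[0,0,0,0,0,0,-1],[0,0,0,0,0,0,-1],[0,0,0,0,0,0,-1],[0,0,0,0,0,0,-1],[0,0,0,0,0,0,-1]]}}

```text
time_s: 22.05
ee_pos: [0.5434, -0.0814, 0.061]
eef_rot: [-3.141, 0.0, -3.131]
force: [-3.3, 1.0, 9.3]
grip_width: 0.0004
grip_force: 4.5
```

>>> {"fn": "jog_arm", "kwargs": {"motion": [[0,0,0,0,0,0,-1],[0,0,0,0,0,0,-1],[0,0,0,0,0,0,-1],[0,0,0,0,0,0,-1],[0,0,0,0,0,0,-1]]}}

```text
time_s: 22.55
ee_pos: [0.5434, -0.0814, 0.061]
eef_rot: [-3.141, 0.0, -3.131]
force: [-2.5, 0.7, 9.1]
grip_width: 0.0003
grip_force: 4.5
```

>>> {"fn": "jog_arm", "kwargs": {"motion": [[0,0,0,0,0,0,-1],[0,0,0,0,0,0,-1],[0,0,0,0,0,0,-1],[0,0,0,0,0,0,-1],[0,0,0,0,0,0,-1]]}}

```text
time_s: 23.05
ee_pos: [0.5434, -0.0814, 0.0611]
eef_rot: [-3.141, 0.001, -3.131]
force: [-2.2, 1.3, 9.7]
grip_width: 0.0003
grip_force: 4.5
```

>>> {"fn": "jog_arm", "kwargs": {"motion": [[0,0,0,0,0,0,-1],[0,0,0,0,0,0,-1],[0,0,0,0,0,0,-1],[0,0,0,0,0,0,-1],[0,0,0,0,0,0,-1]]}}

```text
time_s: 23.55
ee_pos: [0.5434, -0.0814, 0.061]
eef_rot: [-3.141, 0.0, -3.131]
force: [-1.9, 0.3, 8.4]
grip_width: 0.0005
grip_force: 4.5
```

>>> {"fn": "jog_arm", "kwargs": {"motion": [[0,0,0,0,0,0,-1],[0,0,0,0,0,0,-1],[0,0,0,0,0,0,-1],[0,0,0,0,0,0,-1],[0,0,0,0,0,0,-1]]}}

```text
time_s: 24.05
ee_pos: [0.5434, -0.0814, 0.0611]
eef_rot: [-3.141, 0.001, -3.131]
force: [-2.7, 0.9, 9.3]
grip_width: 0.0006
grip_force: 4.5
```

>>> {"fn": "jog_arm", "kwargs": {"motion": [[0,0,0,0,0,0,-1],[0,0,0,0,0,0,-1],[0,0,0,0,0,0,-1],[0,0,0,0,0,0,-1],[0,0,0,0,0,0,-1]]}}

```text
time_s: 24.55
ee_pos: [0.5434, -0.0814, 0.0611]
eef_rot: [-3.141, 0.001, -3.131]
force: [-2.6, 0.7, 8.5]
grip_width: 0.0003
grip_force: 4.5
```

```bash
python3 -c "
from h import *
print(ctrl.hand_in())"
```

```text
the job is handed in; nothing more can be done
None
```

Both heel blocks are stacked squarely on the sprung table, rubber face down with flat edges to the pins, and were held pressed flush (fingertips at z = 61 mm, about 9 N) for 3.5 s; I handed the job in with the pile still pressed, but no verdict came back.

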